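# Unlock the control box cover with the square key

## Task

Take the T-handled square key out of its wooden block, fit it fully home in the recessed square lock on the cover of the sewing machine's control box and turn it clockwise all the way to its stop, to unlock the cover. Then let go and leave the key standing in the lock. Feel your way in gently without forcing the key against the lock, and do not disturb the thread cone, the hammer and the tin.

Things in the scene. Friction and masses are not known exactly. Their poses are not given: they have to be found in the camera images.
- key_bar (a point): Centre of the cross bar of the loose steel T key; grip the bar here from above. Bar 70 mm long (x), 14 wide (y), 16 high (z, up); its centre is 70 mm above the key's tip. A 12 x 12 mm square shank, faces square to x and y, runs down from it; the last 1.5 mm taper to 10.6 mm. Weighs 0.13 to 0.21 kg.
- key_tip (a point): Centre of the flat lower end of the key's shank; axes as for key_bar.
- key_center (a point): Point on the key's axis half-way up, 39 mm above its tip; axes as for key_bar.
- block: Fixed wooden key block, 85 x 85 x 42 mm high; origin at the centre of its underside, on the bench. The key stands upright in a square hole in its middle, 14 mm wide and 28 mm deep.
- box: Fixed grey control box, 200 mm (x) x 240 mm (y) x 80 mm high; origin at the centre of its underside, on the bench; z up. On its cover the tin stands and the lock is fitted: a fixed 66 x 66 mm steel flange that stands 5 mm above the cover, with a round well 37 mm wide and 8 mm deep, down to the flat face of the barrel.
- lock_place (a point): Where the centre of the lock's barrel face was meant to be: 45 mm from the box's middle towards its -x, 77 mm above the bench; axes as the box. The lock was fitted by eye: its true centre lies up to 6 mm off along the box's x, either way, and up to 3 mm along its y (height exact, not turned). Find it by feel or sight. The flange's top is 8 mm above this point.
- barrel (a joint): Turn of the lock's barrel, in rad, clockwise seen from above. In the middle of its face is a square socket 13.2 mm wide, 18 mm deep, with a solid floor; at 0 its sides are parallel to the box's x and y. Starts between 0 and 0.3, stops hard at 1.5 (unlocked). Turns stiffly (about 0.04 N m), stays where it is left.
- cone: Bystander: loose cone of thread, 60 mm wide, 100 mm high, on the bench; origin at the centre of its underside.
- hammer: Bystander: loose hammer lying on the bench, about 260 mm long, along its x axis.
- tin: Bystander: loose round tin, 54 mm wide, 36 mm high, on the box's cover; origin at the centre of its underside.

How it is judged (in metres and radians):
On the way, in this order (a step that is already met when the one before it is completed fails the run):
1. the key stands in the lock, tip at least 14 mm below the barrel's face, upright within 0.15 rad (z of key_tip in the frame of lock_place below -0.014 m and horizontal distance between key_tip and lock_place below 0.01 m and angle between key_tip's own z axis and vertical below 0.15 rad), for 0.2 s.
2. the barrel is turned to its stop with the key in it (value of joint barrel above 1.4 rad and z of key_tip in the frame of lock_place below -0.012 m), for 0.2 s.
At the end, for the whole second after the job is handed in: The barrel is turned to at least 1.4 rad (its stop is at 1.5); the key, released and at rest, stands upright within 0.15 rad in the socket with its tip at least 14 mm below the barrel's face (the floor is at 18 mm) (all of step 1 and value of joint barrel above 1.4 rad and linear speed of key below 0.02 m/s); the robot touches nothing.
It fails at once if the key is forced against the lock or its box (over 80 N) (contact force between key and lock above 80 N or contact force between key and box above 80 N).
It fails at once if a bystander is moved by more than 20 mm (distance of any of cone, hammer, tin from where it was at the start of the episode above 0.02 m).
It also fails if it takes over 72 s, if anything falls off the work surface, if the arm or the gripper's body presses on something with over 40 N, if the wrist force passes 120 N, or if a joint passes its speed limit or range.

## Robot

A 6-joint arm with a two-finger parallel gripper is mounted at the origin on the work surface. World frame = base frame: x ahead of the robot, y to its left, z up, the work surface at z = 0. Lengths are in mm, angles in rad, forces in N, time in s.
With the tool pointing down it reaches from about 350 to 1000 mm from the base axis. Payload 7.1 kg.
Tool frame: the origin (TCP) lies at the very end of the fingers, on their centre line; the grasp point (between the pads) lies 19 mm behind it; z points along the fingers, y is the line along which they close (so a half turn about z gives the same grasp; the last joint's range is limited). The gripper opens to 85 mm and grips with 20 to 120 N. Pads are 22 mm wide; open, the fingers measure 114 mm over their backs; the gripper's body (76 mm by 85 mm) begins 54 mm behind the grasp point. The pads swing forward as they close: fully open they stand 13 mm farther back than shut.
Start: joints at [1.304, 0.423, 1.63, -0, 1.089, -0.019], TCP at [153.263, 605.9, 231.319] pointing down, gripper open.
Joint ranges: [-3, 3], [-0.9, 2.11], [0.09, 2.58], [-1.31, 4.45], [0.11, 2.69], [-2.54, 2.54]. Speed limits (rad/s): [2.39, 2.39, 3.01, 3.14, 3.14, 3.14].

## Interface

Orientations are given as [roll, pitch, yaw] about the fixed x, y, z axes, in that order (R = Rz(yaw) Ry(pitch) Rx(roll)).
In Python, from plant import ctrl gives the robot as it stands.
- The arm moves only by the tool servo_tool, never from a script. Its argument "rows" is a list that holds one entry, the list of rows, each a list of 7 numbers: the shift along the tool's x, y, z in m, then the turn, a rotation vector about the tool's x, y, z in rad, then the finger opening in m, from 0 to 0.0854. A call has 1 to 5 rows; each row is the pose to reach, as a shift and turn from the pose commanded when the call began, along the tool's axes at that moment; what a row does not reach only later rows make up. A row lasts 1/12 s, in which the tool goes at most 41.7 mm and 7.16 degrees, less where a joint would pass 70% of its speed; a pose out of reach is approached as far as the arm can. A call with a gripper value outside its range is refused whole. The fingers move at their own pace and stop on an object; "force" is the grip in N (left out, the last holds). Time passes only in rows, so rows that repeat a pose let the fingers close. It gives the time, the measured TCP pose, the force, the opening and the grip force at its end, in the units of the state.
- ctrl.observe(): the state, without advancing time (a new reading comes with each control period).
- ctrl.camera(name): name is "scene" or "top" or "wrist"; returns a dict with "img" (420x560x3 uint8, red, green, blue), "z_map" (420x560 float32, mm along the optical axis (not along the pixel's ray), 0 where there is no reading), "fov_y" (degrees; the focal length in pixels is half the picture's height over the tangent of half this angle, whatever the lens; pixels are square), "cx", "cy" (the principal point, pixels), "position" and "orientation" of the camera in the world. Camera axes: x right, y down, z forward; pixel columns grow to the right and rows downward; lengths in mm; the calibration is good to about 2 mm. A picture is of the moment at which its call begins.
- ctrl.close_job(): hands the job in; it is judged then, once.
Trained networks look in the newest picture that a camera, given by its name, has taken for a name from the list of things; names that differ only in an ending like _2 or _b are one class to them, and where a whole thing is asked for, a point or a joint stands for the part that bears it (a point fixed in the world has none). Each returns a list of dicts, best first, with "score" (0 to 1); they miss things now and then, are a little off and sometimes report something else, mostly with a low value. They report only what shows in the picture. A call takes as long as a camera call.
- ctrl.spot_in(camera, target): "centre" ([x, y, z] in mm, in world coordinates, good to about 4 mm: the middle of the surface that is visible of it).
The state is a dict: "time": time; "joint_pos": joint angles; "qd": joint speeds; "joint_torque": joint torques, N m; "eef_pos": TCP position; "tcp_rot": TCP orientation; "force": force on the tool from outside, world axes, zero at the start; "torque": the same for the moment, N m; "gripper_width": opening from 0.0 (shut) to 1.0 (fully open); "grasp_force": force on a finger pad.
Only numpy, scipy, OpenCV 4.12 (cv2) and the standard library are available. Lean on these libraries where they do the work, as an engineer would, in place of code of your own. Each camera call takes 0.05 s, during which the arm holds its last target. There are 200 camera calls.

## Working session

There is one attempt and no reset: what is moved stays moved. The work goes in short steps, Python scripts to look and compute and a tool call to move; the robot and the scene stay as the last step left them, time stands still between calls to the robot, and variables do not carry over. Pictures are saved under pics/ and viewed, at most 10 in all, crops included, and the job is handed in when it is done.

Besides the shell and the picture viewer there is one more tool, called after "Request:" by a JSON object that holds its "name" and its "arguments", one argument or row to a line. servo_tool: Moves the arm, as the interface text tells. Its arguments: {"type":"object","properties":{"rows":{"type":"array","items":{"type":"array","items":{"type":"array","items":{"type":"number"}}}},"force":{"type":"number"}},"required":["rows"]}

```bash
mkdir -p pics
cat > h.py <<'E'
import numpy as np, cv2
from scipy.spatial.transform import Rotation as R
from plant import ctrl
def cloud(c):
    z=c["z_map"].astype(float);h,w=z.shape
    f=h/2/np.tan(np.radians(c["fov_y"])/2)
    v,u=np.mgrid[:h,:w]
    p=np.stack([(u-c["cx"])/f*z,(v-c["cy"])/f*z,z],-1)
    return p@R.from_euler('xyz',c["orientation"]).as_matrix().T+np.array(c["position"]), z>0
def save(n,i): cv2.imwrite(n,cv2.cvtColor(i,cv2.COLOR_RGB2BGR))
E
python3 - <<'E'
from h import *
s=ctrl.observe(); print(s)
for n in ("top","scene"):
    c=ctrl.camera(n); save(f"pics/{n}0.png",c["img"]); print(n,c["position"],c["orientation"],c["fov_y"])
    np.savez(f"{n}0.npz",**c)
    for t in ("key_bar","block","box","barrel","cone","hammer","tin"):
        print(t,[(np.round(d["centre"]).tolist(),round(d["score"],2)) for d in ctrl.spot_in(n,t)][:3])
E
```

```text
{'time': 0.0, 'joint_pos': array([ 1.30403493e+00,  4.23893095e-01,  1.63073604e+00,  1.90337866e-05,
        1.08864433e+00, -1.89842960e-02]), 'qd': array([-0.00087435,  0.00061371, -0.00179959,  0.0004094 ,  0.00010629,
        0.0011774 ]), 'joint_torque': array([ 5.28102028e-04, -5.57373047e+01, -2.81745350e+01,  3.24373411e-05,
        7.31031614e-03, -3.64330356e-05]), 'eef_pos': array([153.08571749, 605.35202613, 230.49500596]), 'tcp_rot': array([-3.13991246e+00, -4.87532172e-05,  2.89380667e+00]), 'force': array([ 0.34136035, -0.31965344,  0.3904327 ]), 'torque': array([-0.01303576, -0.03936677, -0.02077634]), 'grasp_force': 0.0, 'gripper_width': 1.0020664343765944}
top [ 388.01000568    3.67124046 1042.34502719] [-2.94839145  0.03451546 -1.54989805] 49.86062236185767
key_bar [([574.0, 194.0, 88.0], 0.53)]
block [([563.0, 188.0, 45.0], 0.63), ([536.0, -191.0, 80.0], 0.31)]
box [([531.0, -196.0, 81.0], 0.61)]
barrel [([485.0, -216.0, 78.0], 0.69)]
cone [([394.0, 3.0, 59.0], 0.65), ([577.0, 194.0, 90.0], 0.59)]
hammer []
tin [([572.0, -126.0, 116.0], 0.85), ([563.0, 186.0, 44.0], 0.75)]
scene [1061.69804413  137.22584653  594.86958429] [-2.34594269 -0.0158447   1.78505087] 56.55712558761732
key_bar [([582.0, 196.0, 92.0], 0.81)]
block [([594.0, 198.0, 38.0], 0.95)]
box [([597.0, -191.0, 80.0], 0.79)]
barrel [([476.0, -217.0, 80.0], 0.68), ([588.0, -124.0, 110.0], 0.5)]
cone [([411.0, 3.0, 46.0], 0.95)]
hammer [([783.0, 80.0, 24.0], 0.89)]
tin [([589.0, -125.0, 110.0], 0.73), ([594.0, -188.0, 80.0], 0.61)]
```

View pics/top0.png

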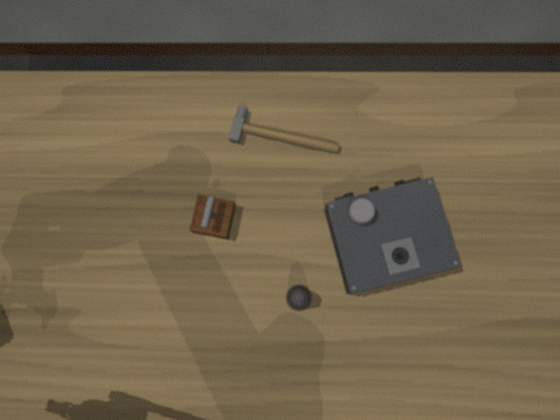

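Run:
```python
from h import *
for n in ("top","scene"):
    c=dict(np.load(n+"0.npz")); p,ok=cloud(c)
    def sel(z0,z1,x0,x1,y0,y1): return p[ok&(p[...,2]>z0)&(p[...,2]<z1)&(p[...,0]>x0)&(p[...,0]<x1)&(p[...,1]>y0)&(p[...,1]<y1)]
    for nm,b in dict(bar=(84,102,520,640,130,260),block=(38,50,480,680,100,290),boxtop=(74,83,350,750,-400,0),flange=(83.5,92,420,540,-290,-150),tin=(108,125,500,650,-200,-50)).items():
        q=sel(*b)
        if len(q)<5: print(n,nm,len(q)); continue
        r=cv2.minAreaRect(q[:,:2].astype(np.float32))
        print(n,nm,len(q),np.round(r[0],1),np.round(r[1],1),round(r[2],1),"med",np.round(np.median(q,0),1), "zpct",np.round(np.percentile(q[:,2],[5,95]),1))
```

```text
top bar 219 [571.5 197.4] [15.7 69.4] 78.9 med [570.9 197.2  91.4] zpct [87.8 94.3]
top block 1127 [572.2 197.7] [85.9 85.7] 79.7 med [569.2 189.7  42. ] zpct [39.3 45.1]
top boxtop 8932 [ 519.1 -145.4] [204.9 353.3] 14.8 med [ 529.2 -203.6   79.9] zpct [76.9 82.3]
top flange 640 [ 485.7 -219.5] [107.5 133.1] 0.9 med [ 484.6 -216.2   85.3] zpct [83.7 87.8]
top tin 456 [ 574.5 -130.6] [48.9 49.6] 50.7 med [ 573.7 -130.6  115.8] zpct [112.5 118.4]
scene bar 254 [572.7 200.2] [13.9 70.8] 78.9 med [577.7 199.7  91.2] zpct [87.1 93. ]
scene block 1527 [571.7 200.4] [85.  87.8] 79.8 med [579.2 200.2  41.7] zpct [39.9 43.4]
scene boxtop 7093 [ 518.  -149.1] [204.5 341.1] 14.5 med [ 550.1 -204.    79.3] zpct [77.4 81. ]
scene flange 413 [ 484.1 -210.9] [68.6 66.4] 14.9 med [ 487.  -210.1   84.5] zpct [83.6 85.8]
scene tin 446 [ 575.6 -128.2] [48.4 49.4] 26.1 med [ 578.1 -126.8  115.3] zpct [109.6 116.8]
```

The top picture shows the block with the key at about (213,217), the lock flange at (400,256), the tin at (362,210), the cone at (298,297) and the hammer at (285,132). The cloud agrees: key at (572,199), bar along about -10.5°, box yaw about +14.8°, and lock near (485,-213). I'm moving over the key next.

Request:
{"name": "servo_tool", "arguments": {
  "rows": [
    [[-0.034,-0.0195,0,0,0,0,0.0854],[-0.068,-0.039,0,0,0,0,0.0854],[-0.102,-0.0585,0,0,0,0,0.0854],[-0.136,-0.078,0,0,0,0,0.0854],[-0.17,-0.0975,0,0,0,0,0.0854]]
  ]
}}

```text
time: 1.22
eef_pos: [295.1, 468.4, 231.4]
tcp_rot: [3.141, 0.0, 2.894]
force: [0.8, 1.2, 0.2]
gripper_width: 1.002
grasp_force: 0.0
```

Request:
{"name": "servo_tool", "arguments": {
  "rows": [
    [[-0.034,-0.0195,0,0,0,0,0.0854],[-0.068,-0.039,0,0,0,0,0.0854],[-0.102,-0.0585,0,0,0,0,0.0854],[-0.136,-0.078,0,0,0,0,0.0854],[-0.17,-0.0975,0,0,0,0,0.0854]]
  ]
}}

```text
time: 1.63
eef_pos: [436.2, 332.0, 231.6]
tcp_rot: [3.141, 0.0, 2.894]
force: [0.9, 0.4, -0.0]
gripper_width: 1.0
grasp_force: 0.0
```

Request:
{"name": "servo_tool", "arguments": {
  "rows": [
    [[-0.034,-0.0195,-0.005,0,0,-0.015,0.0854],[-0.068,-0.039,-0.01,0,0,-0.03,0.0854],[-0.102,-0.0585,-0.015,0,0,-0.045,0.0854],[-0.136,-0.078,-0.019,0,0,-0.063,0.0854],[-0.166,-0.0975,-0.019,0,0,-0.063,0.0854]]
  ]
}}

```text
time: 2.05
eef_pos: [574.2, 196.6, 251.5]
tcp_rot: [3.141, 0.002, 2.957]
force: [0.6, 0.2, -0.2]
gripper_width: 0.999
grasp_force: 0.0
```

```bash
cat >> h.py <<'E'
def to(x,y,z,yaw):
    s=ctrl.observe(); r=R.from_euler('xyz',s["tcp_rot"])
    t=R.from_euler('xyz',[np.pi,0,yaw])
    print("from",np.round(s["eef_pos"],1),np.round(s["tcp_rot"],3),"t",round(s["time"],2),"F",np.round(s["force"],1),"w",round(s["gripper_width"],3))
    print("shift mm",np.round(r.inv().apply(np.array([x,y,z])-s["eef_pos"]),1),"turn",np.round((r.inv()*t).as_rotvec(),3))
E
python3 - <<'E'
from h import *
to(572,199,250,2.957)
c=ctrl.camera("wrist"); np.savez("w1.npz",**c); save("pics/w1.png",c["img"]); print(c["position"],c["orientation"],c["fov_y"])
E
```

```text
from [574.2 196.6 251.5] [3.141e+00 2.000e-03 2.957e+00] t 2.05 F [ 0.6  0.2 -0.2] w 0.999
shift mm [2.6 1.9 1.5] turn [0.001 0.002 0.   ]
[507.9335887  208.55785429 392.92470979] [ 2.86955718e+00 -1.11390191e-03  1.38503533e+00] 67.8816577757443
```

View pics/w1.png

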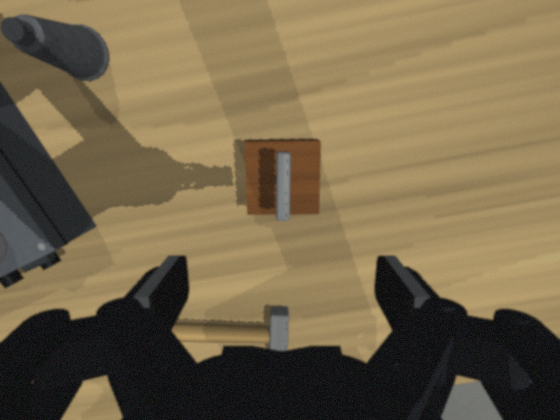

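The wrist picture shows the block at (283,177) with the bar at (284,186), centred between the fingers (about x=282).

Run:
```python
from h import *
c=dict(np.load("w1.npz")); p,ok=cloud(c)
for nm,z0,z1 in (("bar",80,100),("block",36,48)):
    m=ok&(p[...,2]>z0)&(p[...,2]<z1)&(abs(p[...,0]-572)<75)&(abs(p[...,1]-199)<75)
    q=p[m]; r=cv2.minAreaRect(q[:,:2].astype(np.float32)); print(nm,len(q),np.round(r,2) if 0 else r,np.median(q[:,2]))
    v,u=np.nonzero(m); print(cv2.minAreaRect(np.stack([u,v],1).astype(np.float32)))
```

```text
bar 983 ((571.443603515625, 198.61636352539062), (13.894389152526855, 69.53499603271484), 79.09606170654297) 90.60624356679438
((283.0, 185.5), (69.0, 14.0), 90.0)
block 4581 ((571.8185424804688, 198.57847595214844), (85.48943328857422, 84.95027160644531), 80.10991668701172) 40.93677588318536
((282.66796875, 177.07098388671875), (73.56147766113281, 76.02400970458984), 88.93909454345703)
```

Request:
{"name": "servo_tool", "arguments": {
  "rows": [
    [[0.003,0.0015,0.035,0,0,0,0.0854],[0.003,0.0015,0.07,0,0,0,0.0854],[0.003,0.0015,0.1,0,0,0,0.0854],[0.003,0.0015,0.12,0,0,0,0.0854],[0.003,0.0015,0.12,0,0,0,0.0854]]
  ]
}}

```text
time: 2.52
eef_pos: [566.4, 199.2, 125.8]
tcp_rot: [-3.138, -0.007, 2.957]
force: [-1.2, -0.1, 1.2]
gripper_width: 0.999
grasp_force: 0.0
```

Run:
```python
from h import *
to(571.6,198.6,66,2.957)
c=ctrl.camera("wrist"); p,ok=cloud(c)
for nm,z0,z1 in (("bar",80,100),("block",36,48)):
    m=ok&(p[...,2]>z0)&(p[...,2]<z1)&(abs(p[...,0]-572)<60)&(abs(p[...,1]-199)<60)
    q=p[m]; print(nm,len(q),cv2.minAreaRect(q[:,:2].astype(np.float32)),np.median(q[:,2]))
```

```text
from [566.4 199.2 125.8] [-3.138 -0.007  2.957] t 2.52 F [-1.2 -0.1  1.2] w 0.999
shift mm [-5.7  0.6 59.8] turn [-0.004 -0.007 -0.   ]
bar 2418 ((571.4788208007812, 198.68690490722656), (13.555116653442383, 69.90522766113281), 79.06707763671875) 90.67473027676608
block 10032 ((571.900634765625, 198.406494140625), (85.30318450927734, 85.7643051147461), 79.89947509765625) 40.96593150119176
```

Request:
{"name": "servo_tool", "arguments": {
  "rows": [
    [[0,0,0,0,0,0,0.0854],[0,0,0,0,0,0,0.0854]]
  ]
}}

```text
time: 2.73
eef_pos: [570.6, 200.8, 132.2]
tcp_rot: [3.14, 0.003, 2.957]
force: [-0.2, -0.2, 1.4]
gripper_width: 1.003
grasp_force: 0.0
```

Request:
{"name": "servo_tool", "arguments": {
  "rows": [
    [[-0.001,-0.002,0.015,0,0,0,0.0854],[-0.001,-0.002,0.03,0,0,0,0.0854],[-0.001,-0.002,0.045,0,0,0,0.0854],[-0.001,-0.002,0.055,0,0,0,0.0854],[-0.001,-0.002,0.06,0,0,0,0.0854]]
  ]
}}

```text
time: 3.15
eef_pos: [570.3, 198.3, 70.5]
tcp_rot: [3.141, 0.001, 2.957]
force: [0.4, 1.3, -0.5]
gripper_width: 0.997
grasp_force: 0.0
```

Request:
{"name": "servo_tool", "arguments": {
  "rows": [
    [[0,0,0.003,0,0,0,0.0854],[0,0,0.005,0,0,0,0.0854],[0,0,0.005,0,0,0,0.0854],[0,0,0.005,0,0,0,0.0854]]
  ]
}}

```text
time: 3.48
eef_pos: [570.5, 198.3, 66.0]
tcp_rot: [3.141, 0.001, 2.957]
force: [0.6, -0.1, 0.6]
gripper_width: 1.001
grasp_force: 0.0
```

Request:
{"name": "servo_tool", "arguments": {
  "rows": [
    [[0,0,0,0,0,0,0.0],[0,0,0,0,0,0,0.0],[0,0,0,0,0,0,0.0],[0,0,0,0,0,0,0.0],[0,0,0,0,0,0,0.0]]
  ],
  "force": 80
}}

```text
time: 3.9
eef_pos: [570.0, 198.1, 65.4]
tcp_rot: [3.142, 0.0, 2.957]
force: [0.8, 0.2, 0.7]
gripper_width: 0.301
grasp_force: 0.0
```

Request:
{"name": "servo_tool", "arguments": {
  "rows": [
    [[0,0,0,0,0,0,0.0],[0,0,0,0,0,0,0.0],[0,0,0,0,0,0,0.0],[0,0,0,0,0,0,0.0],[0,0,0,0,0,0,0.0]]
  ]
}}

```text
time: 4.32
eef_pos: [570.1, 198.2, 65.5]
tcp_rot: [3.141, 0.0, 2.957]
force: [-0.9, 1.1, 4.7]
gripper_width: 0.149
grasp_force: 78.2
```

Request:
{"name": "servo_tool", "arguments": {
  "rows": [
    [[0,0,-0.006,0,0,0,0.0],[0,0,-0.012,0,0,0,0.0],[0,0,-0.02,0,0,0,0.0],[0,0,-0.03,0,0,0,0.0],[0,0,-0.04,0,0,0,0.0]]
  ]
}}

```text
time: 4.73
eef_pos: [570.0, 198.0, 106.4]
tcp_rot: [-3.142, 0.0, 2.957]
force: [-0.1, 0.2, -1.8]
gripper_width: 0.148
grasp_force: 78.0
```

Request:
{"name": "servo_tool", "arguments": {
  "rows": [
    [[0,0,-0.03,0,0,0,0.0],[0,0,-0.06,0,0,0,0.0],[0,0,-0.09,0,0,0,0.0],[0,0,-0.11,0,0,0,0.0],[0,0,-0.11,0,0,0,0.0]]
  ]
}}

```text
time: 5.15
eef_pos: [572.8, 199.0, 221.4]
tcp_rot: [3.137, 0.008, 2.957]
force: [1.1, 0.2, -1.1]
gripper_width: 0.146
grasp_force: 78.3
```

Run:
```python
from h import *
to(485,-213,215,1.829)
```

```text
from [572.8 199.  221.4] [3.137 0.008 2.957] t 5.15 F [ 1.1  0.2 -1.1] w 0.146
shift mm [  10.7 -421.1    4.4] turn [0.009 0.005 1.128]
```

Request:
{"name": "servo_tool", "arguments": {
  "rows": [
    [[0.001,-0.038,-0.004,0,0,0,0.0],[0.002,-0.076,-0.008,0,0,0,0.0],[0.003,-0.114,-0.012,0,0,0,0.0],[0.004,-0.152,-0.016,0,0,0,0.0],[0.005,-0.19,-0.02,0,0,0,0.0]]
  ]
}}

```text
time: 5.57
eef_pos: [528.9, 10.8, 235.0]
tcp_rot: [-3.141, -0.001, 2.957]
force: [0.9, -0.3, -1.4]
gripper_width: 0.146
grasp_force: 78.5
```

Request:
{"name": "servo_tool", "arguments": {
  "rows": [
    [[0.001,-0.038,0,0,0,0.1,0.0],[0.002,-0.076,0,0,0,0.2,0.0],[0.003,-0.114,0,0,0,0.3,0.0],[0.004,-0.152,0,0,0,0.4,0.0],[0.005,-0.19,0,0,0,0.5,0.0]]
  ]
}}

```text
time: 5.98
eef_pos: [489.1, -175.1, 234.9]
tcp_rot: [-3.141, -0.001, 2.452]
force: [0.5, -0.1, -2.3]
gripper_width: 0.148
grasp_force: 78.5
```

Request:
{"name": "servo_tool", "arguments": {
  "rows": [
    [[0,-0.005,0,0,0,0.12,0.0],[0,-0.01,0,0,0,0.24,0.0],[0,-0.015,0,0,0,0.36,0.0],[0,-0.02,0,0,0,0.48,0.0],[0,-0.02,0,0,0,0.6,0.0]]
  ]
}}

```text
time: 6.4
eef_pos: [476.5, -189.5, 234.7]
tcp_rot: [-3.14, -0.001, 1.85]
force: [0.7, 0.3, -1.4]
gripper_width: 0.14
grasp_force: 78.7
```

Request:
{"name": "servo_tool", "arguments": {
  "rows": [
    [[0,0,0,0,0,0,0.0],[0,0,0,0,0,0,0.0],[0,0,0,0,0,0,0.0]]
  ]
}}

```text
time: 6.65
eef_pos: [477.5, -188.9, 235.1]
tcp_rot: [-3.141, -0.0, 1.86]
force: [-0.5, -0.5, -1.4]
gripper_width: 0.148
grasp_force: 78.7
```

Run:
```python
from h import *
to(485,-213,240,1.829)
c=ctrl.camera("wrist"); np.savez("w2.npz",**c); save("pics/w2.png",c["img"]); print(c["position"],c["orientation"],c["fov_y"])
```

```text
from [ 477.5 -188.9  235.1] [-3.141 -0.     1.86 ] t 6.65 F [-0.5 -0.5 -1.4] w 0.148
shift mm [-25.3   0.3  -4.9] turn [-0.    -0.     0.031]
[ 458.53654286 -124.72899113  376.66931021] [ 2.87238103e+00 -3.49026205e-04  2.88166069e-01] 67.8816577757443
```

View pics/w2.png

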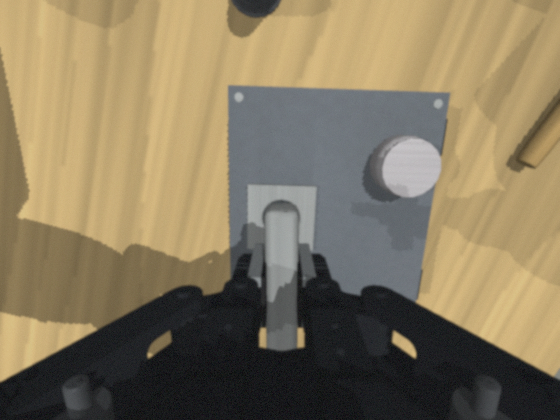

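The wrist view shows the held key hiding the lock well at about (281,210). The flange spans (248–316, 185–250) and the tin is at (409,167). I'll back the tool away along its -x for a clear view.

Request:
{"name": "servo_tool", "arguments": {
  "rows": [
    [[-0.02,0,0,0,0,0.015,0.0],[-0.04,0,0,0,0,0.03,0.0],[-0.06,0,0,0,0,0.03,0.0],[-0.07,0,0,0,0,0.03,0.0],[-0.07,0,0,0,0,0.03,0.0]]
  ]
}}

```text
time: 7.12
eef_pos: [498.1, -257.7, 235.2]
tcp_rot: [3.141, 0.001, 1.827]
force: [0.3, 0.6, -3.3]
gripper_width: 0.147
grasp_force: 78.7
```

Request:
{"name": "servo_tool", "arguments": {
  "rows": [
    [[0,0,0,0,0,0,0.0],[0,0,0,0,0,0,0.0],[0,0,0,0,0,0,0.0]]
  ]
}}

```text
time: 7.37
eef_pos: [497.0, -255.2, 235.2]
tcp_rot: [-3.141, -0.001, 1.828]
force: [0.4, -0.1, -1.0]
gripper_width: 0.147
grasp_force: 78.7
```

Run:
```python
from h import *
to(485,-213,235,1.829)
c=ctrl.camera("wrist"); np.savez("w3.npz",**c); print(c["position"],c["orientation"])
i=c["img"]; save("pics/w3.png",np.hstack([cv2.resize(i,(400,300)),cv2.resize(i[100:220,220:380],(400,300),interpolation=cv2.INTER_CUBIC)]))
```

```text
from [ 497.  -255.2  235.2] [-3.141e+00 -1.000e-03  1.828e+00] t 7.37 F [ 0.4 -0.1 -1. ] w 0.147
shift mm [43.9 -0.9  0.2] turn [-0.001 -0.001 -0.001]
[ 480.19600932 -190.52686914  376.79589923] [ 2.87279436e+00 -2.33902155e-04  2.55548825e-01]
```

View pics/w3.png

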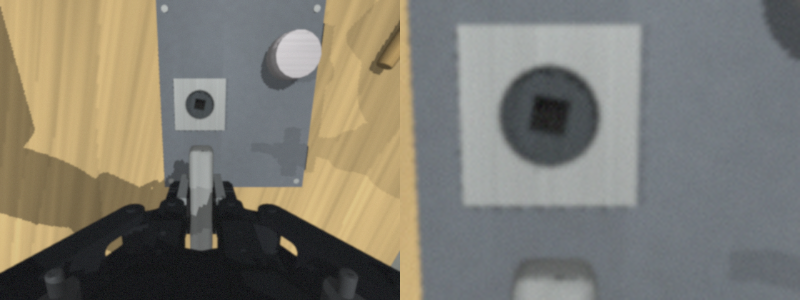

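The crop shows the square socket clearly at about (280,146) in the full picture, turned slightly clockwise, with the key tip at (282,205). I'll go lower for precision.

Request:
{"name": "servo_tool", "arguments": {
  "rows": [
    [[0,0,0.02,0,0,0,0.0],[0,0,0.04,0,0,0,0.0],[0,0,0.06,0,0,0,0.0],[0,0,0.07,0,0,0,0.0],[0,0,0.07,0,0,0,0.0]]
  ]
}}

```text
time: 7.83
eef_pos: [496.0, -255.0, 163.2]
tcp_rot: [-3.138, -0.003, 1.827]
force: [-0.3, 0.2, -1.0]
gripper_width: 0.151
grasp_force: 78.7
```

Request:
{"name": "servo_tool", "arguments": {
  "rows": [
    [[0,0,0,0,0,0,0.0],[0,0,0,0,0,0,0.0],[0,0,0,0,0,0,0.0],[0,0,0,0,0,0,0.0]]
  ]
}}

```text
time: 8.17
eef_pos: [498.1, -256.5, 166.5]
tcp_rot: [3.14, 0.001, 1.827]
force: [0.6, -0.1, -2.6]
gripper_width: 0.149
grasp_force: 78.7
```

```bash
cat > lock.py <<'E'
from h import *
def ana(c,s):
    i=c["img"]; p,ok=cloud(c)
    Rt=R.from_euler('xyz',s["tcp_rot"]); T=s["eef_pos"]
    q=Rt.inv().apply((p-T).reshape(-1,3)).reshape(p.shape)
    f=i.shape[0]/2/np.tan(np.radians(c["fov_y"])/2); Rc=R.from_euler('xyz',c["orientation"])
    def ray(u,v,z):
        d=Rc.apply([(u-c["cx"])/f,(v-c["cy"])/f,1]); return np.array(c["position"])+d*(z-c["position"][2])/d[2]
    # key: side face of shank, in tool frame
    m=ok&(q[...,2]>10)&(q[...,2]<45)&(abs(q[...,1])<12)&(abs(q[...,0])<14)
    k=q[m]; print("shank n",len(k),"x pct",np.round(np.percentile(k[:,0],[5,50,95]),2),"y pct",np.round(np.percentile(k[:,1],[1,50,99]),2),"z",np.round(np.percentile(k[:,2],[1,99]),1), "slope x/z",np.polyfit(k[:,2],k[:,0],1).round(3))
    g=cv2.cvtColor(i,cv2.COLOR_RGB2GRAY)
    up=4; G=cv2.resize(g,None,fx=up,fy=up,interpolation=cv2.INTER_CUBIC)
    def reg(th,z,A0,A1):
        n,l,st,ce=cv2.connectedComponentsWithStats((G<th).astype(np.uint8))
        for j in range(1,n):
            u,v=(ce[j]+.5)/up-.5; w=ray(u,v,z)
            if np.hypot(*(w[:2]-[485,-213]))<9 and A0<st[j,4]/up**2<A1:
                vv,uu=np.nonzero(l==j); P=np.array([ray(a,b,z)[:2] for a,b in zip((uu+.5)/up-.5,(vv+.5)/up-.5)],np.float32)
                r=cv2.minAreaRect(P); print("th",th,"px",round(u,2),round(v,2),"area",st[j,4]/up**2,"world mean",P.mean(0).round(2),"rect",np.round(r[0],2),np.round(r[1],1),round(r[2],1),"tool",Rt.inv().apply(np.append(P.mean(0),z)-T).round(2))
    print("socket"); [reg(t,77,60,900) for t in (20,28,36,44)]
    print("well"); [reg(t,85,500,6000) for t in (90,110,130)]
    print("gray near",g[140:170:4,280])
E
python3 - <<'E'
from lock import *
s=ctrl.observe(); c=ctrl.camera("wrist"); np.savez("w4.npz",**c)
i=c["img"]; save("pics/w4.png",cv2.resize(i[90:270,200:360],(640,720))[:600])
print(s["eef_pos"],s["tcp_rot"]); ana(c,s)
E
```

```text
[ 498.08443109 -256.53419272  166.46223833] [3.14014769e+00 1.33991872e-03 1.82684380e+00]Traceback (most recent call last):
  File "<stdin>", line 4, in <module>
  File "lock.py", line 11, in ana
    k=q[m]; print("shank n",len(k),"x pct",np.round(np.percentile(k[:,0],[5,50,95]),2),"y pct",np.round(np.percentile(k[:,1],[1,50,99]),2),"z",np.round(np.percentile(k[:,2],[1,99]),1), "slope x/z",np.polyfit(k[:,2],k[:,0],1).round(3))
                                                    ~~~~~~~~~~~~~^^^^^^^^^^^^^^^^^^
    return _quantile_unchecked(
        a, q, axis, out, overwrite_input, method, keepdims, weights)
    return _ureduce(a,
                    func=_quantile_ureduce_func,
    ...<5 lines>...
                    overwrite_input=overwrite_input,
                    method=method)
    r = func(a, **kwargs)
    result = _quantile(arr,
                       quantiles=q,
    ...<2 lines>...
                       out=out,
                       weights=wgt)
    slices_having_nans = np.isnan(arr[-1, ...])
                                  ~~~^^^^^^^^^
IndexError: index -1 is out of bounds for axis 0 with size 0
```

View pics/w4.png

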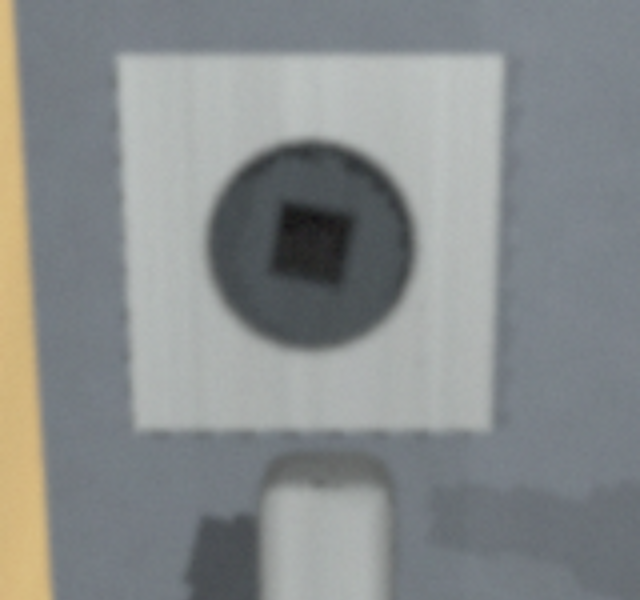

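The picture shows the socket at zoom (313,243), turned about 8° clockwise, in a well centred at (312,245). The held bar's end is at (327,487); the bar hides the shank.

```bash
sed -i '/# key: side/,/shank n/d' lock.py
python3 - <<'E'
from lock import *
from lock import ana
c=dict(np.load("w4.npz")); s=ctrl.observe(); ana(c,s)
Rt=R.from_euler('xyz',s["tcp_rot"]);f=210/np.tan(np.radians(c["fov_y"])/2);Rc=R.from_euler('xyz',c["orientation"])
print("cam in tool",Rt.inv().apply(c["position"]-s["eef_pos"]).round(2),(Rt.inv()*Rc).as_euler('xyz').round(4),c["cx"],c["cy"])
z=s["eef_pos"][2]+26.5
def T(u,v):
    d=Rc.apply([(u-c["cx"])/f,(v-c["cy"])/f,1]); w=c["position"]+d*(z-c["position"][2])/d[2]; return Rt.inv().apply(w-s["eef_pos"]).round(2)
g=cv2.cvtColor(c["img"],cv2.COLOR_RGB2GRAY)
print(g[200:222:1,282]); 
for v in (218,224,230): print(v,g[v,258:306])
print("bar end",T(281.75,211.75)); print("depth",c["z_map"][205:240:5,282])
E
```

```text
socket
th 36 px 277.77 146.03 area 80.5 world mean [ 483.54 -209.79] rect [ 483.81 -210.48] [ 6.2 11.5] 89.9 tool [48.94 -2.22 89.22]
th 44 px 277.47 149.79 area 238.0625 world mean [ 484.   -212.47] rect [ 484.01 -212.81] [12.3 11.7] 2.1 tool [46.22 -2.45 89.22]
well
th 90 px 277.41 150.53 area 1950.125 world mean [ 484.   -212.34] rect [ 484.06 -212.54] [35.  34.8] 38.5 tool [46.34 -2.41 81.22]
th 110 px 277.38 150.75 area 2065.375 world mean [ 484.02 -212.5 ] rect [ 484.07 -212.73] [36.  35.9] 38.0 tool [46.18 -2.43 81.22]
th 130 px 277.34 150.84 area 2165.9375 world mean [ 484.01 -212.57] rect [ 484.05 -212.91] [36.9 36.7] 15.7 tool [46.11 -2.45 81.22]
gray near [78 28 44 42 46 54 82 77]
cam in tool [  66.9     0.18 -141.72] [-2.6970e-01  9.0000e-04  1.5722e+00] 281.32903533722686 206.70766416289004
[115 116 111 103 103 102 102 104 108 113 117 125 145 160 166 171 172 170
 172 175 172 172]
218 [110 103  98 101 101 108 112 126 145 153 160 166 172 175 176 175 174 175
 172 170 171 173 172 170 172 173 174 175 175 174 178 173 174 175 168 163
 154 147 136 124 117 116 118 120 121 121 121 120]
224 [ 77  77  76  78  79  80  99 121 145 152 161 165 176 174 175 175 174 174
 171 171 169 172 174 173 174 174 174 175 176 176 176 177 177 174 167 166
 155 148 137 126 114 116 118 119 122 124 119 120]
230 [ 80  80  79  78  81  83  99 121 142 153 159 166 170 176 178 174 176 172
 172 171 170 170 170 173 175 174 175 174 176 176 176 175 178 175 173 164
 157 149 137 123 115 113 116 118 120 124 120 121]
bar end [ 33.05   0.4  -26.54]
depth [128.87968  123.31795  122.71226  122.23174  122.057304 123.95312
 122.96535 ]
```

Run:
```python
from h import *
c=dict(np.load("w4.npz")); s=ctrl.observe()
Rt=R.from_euler('xyz',s["tcp_rot"]); print("meas",s["eef_pos"].round(2),"target",(s["eef_pos"]+Rt.apply([47.8,-2.65,0])).round(2))
f=210/np.tan(np.radians(c["fov_y"])/2);Rc=R.from_euler('xyz',c["orientation"])
g=cv2.GaussianBlur(cv2.cvtColor(c["img"],cv2.COLOR_RGB2GRAY),(0,0),.7).astype(np.float32)
# rectify a 30 mm patch of plane z=77, world aligned, 0.1 mm/px; fit square model by sides
n=300; X,Y=np.meshgrid(484.0+(np.arange(n)-n/2)*.1,-212.5+(np.arange(n)-n/2)*.1)
d=Rc.inv().apply(np.stack([X,Y,77+0*X],-1).reshape(-1,3)-c["position"]); mp=(d[:,:2]/d[:,2:]*f+[c["cx"],c["cy"]]).reshape(n,n,2).astype(np.float32)
P=cv2.remap(g,mp[...,0],mp[...,1],cv2.INTER_CUBIC)
best=[]
for a in np.radians(np.arange(-8,18,1.)):
  for x in np.arange(482.5,485.6,.25):
    for y in np.arange(-214,-210.9,.25):
      u=(X-x)*np.cos(a)+(Y-y)*np.sin(a); v=-(X-x)*np.sin(a)+(Y-y)*np.cos(a); r=np.maximum(abs(u),abs(v))
      best.append((P[(r>6.6)&(r<9)].mean()-P[r<6.6].mean(),np.degrees(a),x,y))
for b in sorted(best)[::-1][:6]: print(np.round(b,2))
```

```text
meas [ 497.94 -256.5   166.28] target [ 483.28 -210.93  166.22]
[  34.05    3.    484.25 -213.  ]
[  34.04    4.    484.25 -213.  ]
[  34.01    2.    484.25 -213.  ]
[  34.01    3.    484.   -213.  ]
[  34.      5.    484.25 -213.  ]
[  33.99    4.    484.   -213.  ]
```

Request:
{"name": "servo_tool", "arguments": {
  "rows": [
    [[0.012,-0.0007,0,0,0,0.05,0.0],[0.024,-0.0014,0,0,0,0.1,0.0],[0.036,-0.002,0,0,0,0.15,0.0],[0.0476,-0.0027,0,0,0,0.197,0.0],[0.0476,-0.0027,0.005,0,0,0.197,0.0]]
  ]
}}

```text
time: 8.63
eef_pos: [482.6, -209.7, 161.2]
tcp_rot: [3.141, 0.0, 1.629]
force: [0.1, 0.6, -1.7]
gripper_width: 0.15
grasp_force: 78.7
```

Request:
{"name": "servo_tool", "arguments": {
  "rows": [
    [[0,0,0.006,0,0,0,0.0],[0,0,0.012,0,0,0,0.0],[0,0,0.016,0,0,0,0.0],[0,0,0.016,0,0,0,0.0],[0,0,0.016,0,0,0,0.0]]
  ]
}}

```text
time: 9.05
eef_pos: [482.7, -211.2, 143.8]
tcp_rot: [-3.141, -0.0, 1.63]
force: [0.0, 0.2, -1.8]
gripper_width: 0.151
grasp_force: 78.7
```

Request:
{"name": "servo_tool", "arguments": {
  "rows": [
    [[0,0,0,0,0,0,0.0],[0,0,0,0,0,0,0.0],[0,0,0,0,0,0,0.0],[0,0,0,0,0,0,0.0]]
  ]
}}

```text
time: 9.38
eef_pos: [482.9, -211.0, 144.5]
tcp_rot: [3.141, 0.0, 1.63]
force: [-1.6, 0.5, -2.3]
gripper_width: 0.146
grasp_force: 78.7
```

Run:
```python
from h import *
to(483.3,-211.1,135,1.63)
c=ctrl.camera("scene"); np.savez("s2.npz",**c)
i=c["img"]; f=210/np.tan(np.radians(c["fov_y"])/2);Rc=R.from_euler('xyz',c["orientation"])
d=Rc.inv().apply(np.array([484.,-212.7,90])-c["position"]); u,v=(d[:2]/d[2]*f+[c["cx"],c["cy"]]); print(u,v)
u,v=int(u),int(v); save("pics/s2.png",cv2.resize(i[v-50:v+40,u-60:u+60],(800,600),interpolation=cv2.INTER_CUBIC))
```

```text
from [ 482.9 -211.   144.5] [3.141 0.    1.63 ] t 9.38 F [-1.6  0.5 -2.3] w 0.146
shift mm [-0.1  0.3  9.5] turn [ 0.  0. -0.]
168.35349193994654 166.6223280044614
```

View pics/s2.png

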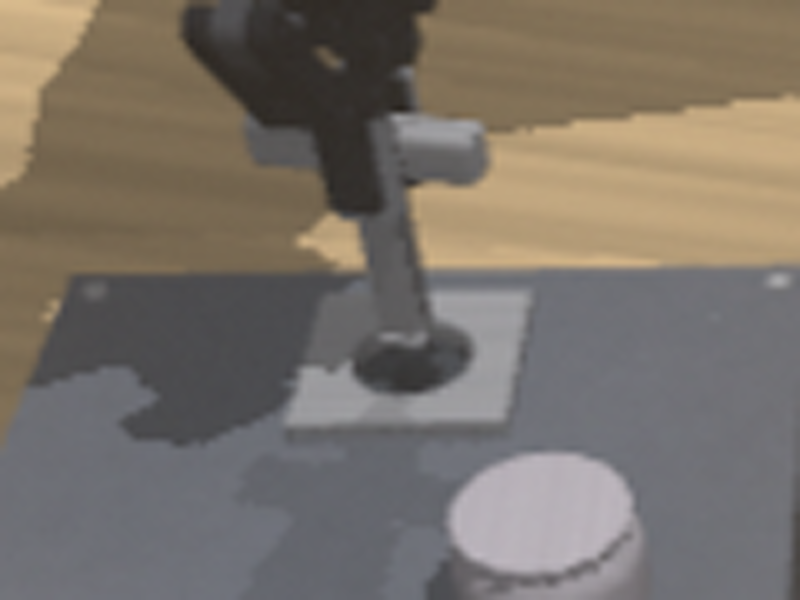

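The scene crop shows the key upright in the gripper with its tip at (405,340), just above the well (413,355). I'll descend by feel.

Request:
{"name": "servo_tool", "arguments": {
  "rows": [
    [[0,0.0003,0.003,0,0,0,0.0],[0,0.0003,0.006,0,0,0,0.0],[0,0.0003,0.008,0,0,0,0.0],[0,0.0003,0.01,0,0,0,0.0],[0,0.0003,0.01,0,0,0,0.0]]
  ]
}}

```text
time: 9.85
eef_pos: [482.8, -210.7, 133.7]
tcp_rot: [-3.141, -0.0, 1.63]
force: [0.1, -0.5, -1.7]
gripper_width: 0.148
grasp_force: 78.7
```

Request:
{"name": "servo_tool", "arguments": {
  "rows": [
    [[0,0,0.001,0,0,0,0.0],[0,0,0.002,0,0,0,0.0],[0,0,0.003,0,0,0,0.0],[0,0,0.0035,0,0,0,0.0],[0,0,0.0035,0,0,0,0.0]]
  ]
}}

```text
time: 10.27
eef_pos: [483.0, -210.8, 130.7]
tcp_rot: [-3.141, -0.0, 1.63]
force: [-0.4, -0.5, -1.8]
gripper_width: 0.148
grasp_force: 78.7
```

Request:
{"name": "servo_tool", "arguments": {
  "rows": [
    [[0,0,0.0005,0,0,0,0.0],[0,0,0.001,0,0,0,0.0],[0,0,0.0015,0,0,0,0.0],[0,0,0.002,0,0,0,0.0],[0,0,0.002,0,0,0,0.0]]
  ]
}}

```text
time: 10.68
eef_pos: [483.0, -210.8, 128.7]
tcp_rot: [-3.141, -0.0, 1.63]
force: [0.1, 0.2, -1.5]
gripper_width: 0.146
grasp_force: 78.7
```

Request:
{"name": "servo_tool", "arguments": {
  "rows": [
    [[0,0,0.0005,0,0,0,0.0],[0,0,0.001,0,0,0,0.0],[0,0,0.0015,0,0,0,0.0],[0,0,0.0015,0,0,0,0.0]]
  ]
}}

```text
time: 11.02
eef_pos: [483.1, -210.9, 127.3]
tcp_rot: [-3.142, 0.0, 1.63]
force: [0.7, 0.0, -1.7]
gripper_width: 0.146
grasp_force: 78.7
```

Request:
{"name": "servo_tool", "arguments": {
  "rows": [
    [[0,0,0.0005,0,0,0,0.0],[0,0,0.001,0,0,0,0.0],[0,0,0.0015,0,0,0,0.0],[0,0,0.0015,0,0,0,0.0]]
  ]
}}

```text
time: 11.35
eef_pos: [483.2, -211.0, 125.8]
tcp_rot: [3.141, 0.0, 1.63]
force: [0.0, -1.1, -1.6]
gripper_width: 0.15
grasp_force: 78.7
```

Request:
{"name": "servo_tool", "arguments": {
  "rows": [
    [[0,0,0.0005,0,0,0,0.0],[0,0,0.001,0,0,0,0.0],[0,0,0.0015,0,0,0,0.0],[0,0,0.0015,0,0,0,0.0]]
  ]
}}

```text
time: 11.68
eef_pos: [483.1, -210.9, 124.3]
tcp_rot: [3.141, 0.0, 1.63]
force: [0.0, -1.3, -1.9]
gripper_width: 0.151
grasp_force: 78.7
```

Request:
{"name": "servo_tool", "arguments": {
  "rows": [
    [[0,0,0.001,0,0,0,0.0],[0,0,0.002,0,0,0,0.0],[0,0,0.003,0,0,0,0.0],[0,0,0.003,0,0,0,0.0]]
  ]
}}

```text
time: 12.02
eef_pos: [483.1, -210.9, 121.1]
tcp_rot: [-3.141, 0.0, 1.63]
force: [1.3, -1.4, -2.3]
gripper_width: 0.144
grasp_force: 78.7
```

Request:
{"name": "servo_tool", "arguments": {
  "rows": [
    [[0,0,0.001,0,0,0,0.0],[0,0,0.002,0,0,0,0.0],[0,0,0.003,0,0,0,0.0],[0,0,0.003,0,0,0,0.0]]
  ]
}}

```text
time: 12.35
eef_pos: [483.0, -210.9, 118.1]
tcp_rot: [-3.142, -0.0, 1.63]
force: [0.1, -1.3, -2.3]
gripper_width: 0.146
grasp_force: 78.6
```

Request:
{"name": "servo_tool", "arguments": {
  "rows": [
    [[0,0,0.001,0,0,0,0.0],[0,0,0.002,0,0,0,0.0],[0,0,0.003,0,0,0,0.0],[0,0,0.003,0,0,0,0.0]]
  ]
}}

```text
time: 12.68
eef_pos: [483.1, -210.9, 115.1]
tcp_rot: [-3.142, 0.0, 1.63]
force: [0.1, -2.2, -2.4]
gripper_width: 0.148
grasp_force: 78.6
```

Request:
{"name": "servo_tool", "arguments": {
  "rows": [
    [[0,0,0.0005,0,0,0,0.0],[0,0,0.001,0,0,0,0.0],[0,0,0.0015,0,0,0,0.0],[0,0,0.0015,0,0,0,0.0]]
  ]
}}

```text
time: 13.02
eef_pos: [483.1, -210.9, 113.8]
tcp_rot: [3.142, 0.0, 1.63]
force: [0.6, -2.0, -2.2]
gripper_width: 0.145
grasp_force: 78.7
```

Request:
{"name": "servo_tool", "arguments": {
  "rows": [
    [[0,0,0.0005,0,0,0,0.0],[0,0,0.001,0,0,0,0.0],[0,0,0.001,0,0,0,0.0]]
  ]
}}

```text
time: 13.27
eef_pos: [483.1, -210.9, 112.8]
tcp_rot: [3.142, 0.0, 1.63]
force: [0.2, -2.6, -1.4]
gripper_width: 0.152
grasp_force: 78.7
```

Request:
{"name": "servo_tool", "arguments": {
  "rows": [
    [[0,0,0.0005,0,0,0,0.0],[0,0,0.001,0,0,0,0.0],[0,0,0.001,0,0,0,0.0]]
  ]
}}

```text
time: 13.52
eef_pos: [483.1, -210.9, 111.8]
tcp_rot: [3.142, 0.0, 1.63]
force: [0.5, -1.9, -1.7]
gripper_width: 0.148
grasp_force: 78.7
```

Request:
{"name": "servo_tool", "arguments": {
  "rows": [
    [[0,0,0.0005,0,0,0,0.0],[0,0,0.0005,0,0,0,0.0],[0,0,0.0005,0,0,0,0.0]]
  ]
}}

```text
time: 13.77
eef_pos: [483.1, -210.9, 111.3]
tcp_rot: [3.142, 0.0, 1.63]
force: [0.2, -2.3, -2.3]
gripper_width: 0.15
grasp_force: 78.7
```

The key is in, about 17 mm deep, with no axial force. I'll turn clockwise gently about the key's axis and watch the force.

Request:
{"name": "servo_tool", "arguments": {
  "rows": [
    [[0,0.0001,0.0003,0,0,0.06,0.0],[0,0.0002,0.0003,0,0,0.12,0.0],[0,0.0003,0.0003,0,0,0.18,0.0],[-0.0001,0.0004,0.0003,0,0,0.24,0.0],[-0.0001,0.0004,0.0003,0,0,0.3,0.0]]
  ]
}}

```text
time: 14.18
eef_pos: [483.8, -211.2, 111.1]
tcp_rot: [3.141, 0.0, 1.327]
force: [1.0, -3.7, -1.9]
gripper_width: 0.149
grasp_force: 78.6
```

```bash
cat > st.py <<'E'
from h import *
s=ctrl.observe(); Rt=R.from_euler('xyz',s["tcp_rot"])
print(s["eef_pos"].round(1),s["tcp_rot"].round(3),"F tool",Rt.inv().apply(s["force"]).round(1),"M tool",Rt.inv().apply(s["torque"]).round(2))
E
python3 st.py
```

```text
[ 483.8 -211.2  111.1] [3.141 0.    1.327] F tool [-3.3  1.9  1.9] M tool [-0.3  -0.57 -0.09]
```

Request:
{"name": "servo_tool", "arguments": {
  "rows": [
    [[-0.0001,0.0001,0,0,0,0.06,0.0],[-0.0002,0.0002,0,0,0,0.12,0.0],[-0.0003,0.0003,0,0,0,0.18,0.0],[-0.0004,0.0004,0,0,0,0.24,0.0],[-0.0005,0.0005,0,0,0,0.3,0.0]]
  ]
}}

```text
time: 14.6
eef_pos: [484.2, -211.5, 111.1]
tcp_rot: [3.141, -0.0, 1.027]
force: [2.0, -0.8, -0.7]
gripper_width: 0.151
grasp_force: 78.7
```

```bash
python3 st.py
```

```text
[ 484.2 -211.5  111.1] [ 3.141 -0.     1.027] F tool [0.4 2.1 0.7] M tool [-0.34 -0.07 -0.04]
```

Request:
{"name": "servo_tool", "arguments": {
  "rows": [
    [[0,0.0001,0,0,0,0.06,0.0],[0,0.0002,0,0,0,0.12,0.0],[-0.0001,0.0003,0,0,0,0.18,0.0],[-0.0001,0.0004,0,0,0,0.24,0.0],[-0.0001,0.0005,0,0,0,0.3,0.0]]
  ]
}}

```text
time: 15.02
eef_pos: [484.5, -211.7, 111.1]
tcp_rot: [3.141, -0.001, 0.727]
force: [1.0, -1.3, -1.0]
gripper_width: 0.147
grasp_force: 78.8
```

```bash
python3 st.py
```

```text
[ 484.5 -211.7  111.1] [ 3.141e+00 -1.000e-03  7.270e-01] F tool [-0.1  1.6  1. ] M tool [-0.34  0.09  0.01]
```

Request:
{"name": "servo_tool", "arguments": {
  "rows": [
    [[0,0.0001,0,0,0,0.06,0.0],[0,0.0002,0,0,0,0.12,0.0],[-0.0001,0.0003,0,0,0,0.18,0.0],[-0.0001,0.0004,0,0,0,0.24,0.0],[-0.0001,0.0005,0,0,0,0.3,0.0]]
  ]
}}

```text
time: 15.43
eef_pos: [484.8, -212.1, 111.1]
tcp_rot: [3.142, -0.001, 0.427]
force: [1.2, 0.1, -1.1]
gripper_width: 0.147
grasp_force: 78.8
```

```bash
python3 st.py
```

```text
[ 484.8 -212.1  111.1] [ 3.142e+00 -1.000e-03  4.270e-01] F tool [1.2 0.4 1.1] M tool [-0.16  0.25 -0.03]
```

Request:
{"name": "servo_tool", "arguments": {
  "rows": [
    [[0,0.0001,0,0,0,0.03,0.0],[0,0.0001,0,0,0,0.06,0.0],[0,0.0002,0,0,0,0.09,0.0],[0,0.0002,0,0,0,0.12,0.0],[0,0.0002,0,0,0,0.12,0.0]]
  ]
}}

```text
time: 15.85
eef_pos: [484.9, -212.2, 111.1]
tcp_rot: [-3.141, -0.001, 0.309]
force: [2.3, 0.4, -0.8]
gripper_width: 0.146
grasp_force: 78.8
```

```bash
python3 st.py
```

```text
[ 484.9 -212.2  111.1] [-3.141e+00 -1.000e-03  3.090e-01] F tool [2.4 0.3 0.8] M tool [-0.15  0.41 -0.06]
```

Request:
{"name": "servo_tool", "arguments": {
  "rows": [
    [[0,0.0001,0,0,0,0.02,0.0],[0,0.0001,0,0,0,0.04,0.0],[0,0.0001,0,0,0,0.06,0.0],[0,0.0001,0,0,0,0.06,0.0]]
  ]
}}

```text
time: 16.18
eef_pos: [484.8, -212.5, 111.1]
tcp_rot: [-3.142, -0.0, 0.248]
force: [2.8, 1.4, -1.1]
gripper_width: 0.15
grasp_force: 78.8
```

```bash
python3 st.py
```

```text
[ 484.8 -212.5  111.1] [-3.142 -0.     0.248] F tool [ 3.1 -0.7  1.1] M tool [0.09 0.54 0.03]
```

Request:
{"name": "servo_tool", "arguments": {
  "rows": [
    [[0.0001,0,0,0,0,0.02,0.0],[0.0002,0,0,0,0,0.04,0.0],[0.0003,0,0,0,0,0.05,0.0],[0.0003,0,0,0,0,0.05,0.0]]
  ]
}}

```text
time: 16.52
eef_pos: [484.9, -212.5, 111.1]
tcp_rot: [-3.142, 0.0, 0.199]
force: [2.2, 1.0, -0.4]
gripper_width: 0.147
grasp_force: 78.9
```

```bash
python3 st.py
```

```text
[ 484.9 -212.5  111.1] [-3.142  0.     0.199] F tool [ 2.4 -0.5  0.4] M tool [ 0.14  0.52 -0.04]
```

Request:
{"name": "servo_tool", "arguments": {
  "rows": [
    [[0,0,0,0,0,0.02,0.0],[0,0,0,0,0,0.04,0.0],[0,0,0,0,0,0.04,0.0]]
  ]
}}

```text
time: 16.77
eef_pos: [484.9, -212.6, 111.1]
tcp_rot: [3.141, -0.0, 0.158]
force: [2.6, 0.7, -1.0]
gripper_width: 0.146
grasp_force: 78.9
```

```bash
python3 st.py
```

```text
[ 484.9 -212.6  111.1] [ 3.141 -0.     0.158] F tool [ 2.7 -0.3  1. ] M tool [ 0.16  0.5  -0.19]
```

Request:
{"name": "servo_tool", "arguments": {
  "rows": [
    [[0,0,0,0,0,0.02,0.0],[0,0,0,0,0,0.04,0.0],[0,0,0,0,0,0.04,0.0]]
  ]
}}

```text
time: 17.02
eef_pos: [484.9, -212.6, 111.0]
tcp_rot: [3.141, -0.0, 0.119]
force: [2.2, 0.8, -0.3]
gripper_width: 0.154
grasp_force: 78.9
```

```bash
python3 st.py
```

```text
[ 484.9 -212.6  111. ] [ 3.141 -0.     0.119] F tool [ 2.3 -0.6  0.3] M tool [ 0.03  0.55 -0.39]
```

Request:
{"name": "servo_tool", "arguments": {
  "rows": [
    [[0,0,0,0,0,0.02,0.0],[0,0,0,0,0,0.03,0.0],[0,0,0,0,0,0.03,0.0]]
  ]
}}

```text
time: 17.27
eef_pos: [485.0, -212.6, 111.1]
tcp_rot: [3.141, -0.0, 0.089]
force: [3.1, -0.2, -0.4]
gripper_width: 0.149
grasp_force: 79.0
```

```bash
python3 st.py
```

```text
[ 485.  -212.6  111.1] [ 3.141 -0.     0.089] F tool [3.1 0.4 0.4] M tool [-0.01  0.52 -0.5 ]
```

Torque has risen to 0.5 N m against the stop, so the barrel is home. I'll relax the twist slightly and release.

Request:
{"name": "servo_tool", "arguments": {
  "rows": [
    [[0,0,0,0,0,0,0.0],[0,0,0,0,0,0,0.0],[0,0,0,0,0,-0.03,0.0],[0,0,0,0,0,-0.06,0.0],[0,0,0,0,0,-0.06,0.0]]
  ]
}}

```text
time: 17.68
eef_pos: [484.9, -212.5, 111.0]
tcp_rot: [-3.141, -0.0, 0.15]
force: [2.1, 1.2, -0.7]
gripper_width: 0.147
grasp_force: 78.9
```

Request:
{"name": "servo_tool", "arguments": {
  "rows": [
    [[0,0,0,0,0,0,0.02],[0,0,0,0,0,0,0.03],[0,0,0,0,0,0,0.05],[0,0,0,0,0,0,0.07],[0,0,0,0,0,0,0.08]]
  ]
}}

```text
time: 18.1
eef_pos: [484.6, -212.5, 111.0]
tcp_rot: [-3.141, 0.0, 0.149]
force: [-0.6, 0.5, -1.4]
gripper_width: 0.763
grasp_force: 0.0
```

Request:
{"name": "servo_tool", "arguments": {
  "rows": [
    [[0,0,0,0,0,0,0.08],[0,0,0,0,0,0,0.08],[0,0,0,0,0,0,0.08],[0,0,0,0,0,0,0.08],[0,0,0,0,0,0,0.08]]
  ]
}}

```text
time: 18.52
eef_pos: [484.9, -212.5, 111.0]
tcp_rot: [-3.142, 0.0, 0.15]
force: [0.2, 0.7, 0.3]
gripper_width: 0.932
grasp_force: 0.0
```

Request:
{"name": "servo_tool", "arguments": {
  "rows": [
    [[0,0,-0.01,0,0,0,0.08],[0,0,-0.02,0,0,0,0.08],[0,0,-0.04,0,0,0,0.08],[0,0,-0.07,0,0,0,0.08],[0,0,-0.1,0,0,0,0.08]]
  ]
}}

```text
time: 18.93
eef_pos: [484.5, -212.3, 212.6]
tcp_rot: [-3.141, 0.001, 0.15]
force: [1.2, 0.2, -0.2]
gripper_width: 0.937
grasp_force: 0.0
```

Request:
{"name": "servo_tool", "arguments": {
  "rows": [
    [[-0.01,0,-0.02,0,0,0,0.08],[-0.02,0,-0.03,0,0,0,0.08],[-0.02,0,-0.03,0,0,0,0.08],[-0.02,0,-0.03,0,0,0,0.08],[-0.02,0,-0.03,0,0,0,0.08]]
  ]
}}

```text
time: 19.35
eef_pos: [465.2, -215.4, 240.9]
tcp_rot: [-3.142, -0.0, 0.15]
force: [0.6, -0.3, 0.0]
gripper_width: 0.937
grasp_force: 0.0
```

Run:
```python
from h import *
s=ctrl.observe(); print(s["eef_pos"].round(1),s["gripper_width"],s["time"])
c=ctrl.camera("wrist"); save("pics/w9.png",c["img"]); p,ok=cloud(c)
m=ok&(p[...,2]>118)&(p[...,2]<150)&(abs(p[...,0]-485)<50)&(abs(p[...,1]+213)<50); q=p[m]
if len(q): print(len(q),cv2.minAreaRect(q[:,:2].astype(np.float32)),"z",np.percentile(q[:,2],[5,50,95]))
```

```text
[ 465.2 -215.4  240.9] 0.9367320060299718 19.35
1453 ((484.5865783691406, -213.4833526611328), (69.91683197021484, 13.964425086975098), 12.987354278564453) z [133.46384409 135.5646683  136.75190358]
```

View pics/w9.png

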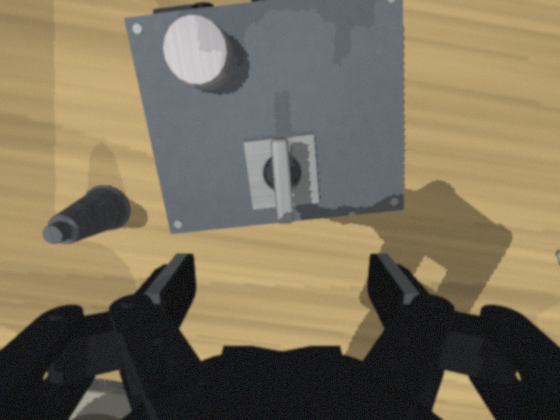

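The wrist picture shows the key upright in the lock at (281,175), and the tin and cone undisturbed. The bar top at about 136 mm matches fully home, and its yaw of 13° matches the stop plus the socket play.

```bash
python3 -c "
from plant import ctrl
print(ctrl.close_job())"
```

```text
the job is handed in; nothing more can be done
None
```

The job is handed in: the key stands fully home in the lock, was turned clockwise until it met the hard stop, and has been released. The result of the judging was not shown.

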